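Feel which end of the spacer bar is slim, seat it and lock it

ROBOT

A 7-joint arm with a two-finger parallel gripper is mounted at the origin on a cart in front of the work surface, level with it; the furniture and walls round the work are solid. World frame = base frame: x ahead of the robot, y to its left, z up, the work surface at z = 0. Lengths are in m, angles in rad, forces in N, time in s.
With the tool pointing down it reaches from about 0.4 to 0.85 m from the base axis. Payload 10.4 kg.
Tool frame: the origin (TCP) lies at the very end of the fingers, on their centre line; the grasp point (between the pads) lies r.grasp_offset behind it (r.grasp_offset is the distance from the TCP to the grasp point, in m); z points along the fingers, y is the direction in which the jaws open and shut (so a half turn about z gives the same grasp; the last joint's range is limited). The gripper opens to 87 mm and grips with 3 to 60 N. Pads are 19 mm wide; open, the fingers measure 117 mm over their backs; the gripper's body (75 mm by 190 mm) begins 51 mm behind the grasp point.
Start: joints at [1.08, 0.332, -0.065, 1.46, 0.022, 1.35, -0.088], TCP at [0.282, -0.558, 0.223] pointing down, gripper open.
Joint ranges: [-2.6, 2.6], [-0.5, 2.12], [-1.47, 1.34], [0.16, 2.42], [-1.27, 4.41], [0.06, 2.06], [-2.6, 2.6]. Speed limits (rad/s): [2.22, 2.22, 2.79, 2.79, 3.14, 3.14, 3.14].

INTERFACE

Orientations are given as a unit quaternion [x, y, z, w].
In Python, from bench import read_state, cams, job, r gives the robot as it stands. The module is installed in compiled form; this text tells all that it offers.
- The arm moves only by the tool arm_command, never from a script. Its argument "increments" is a list of rows, each an object of numbers: "gripper": the opening in per cent of the stroke, from 0 (shut) to 100 (fully open); "dx", "dy", "dz": the shift along the tool's x, y, z in m; "spin": the turn about the tool's z in degrees. In form: [{"gripper": .., "dx": .., "dy": .., "dz": .., "spin": ..}, ...]. A call has exactly 8 rows; each row shifts and turns the commanded pose from where the row before left it, along the tool's axes as they then stand; what a row does not reach is not made up. A row lasts 1/8 s, in which the tool goes at most 62.5 mm and 10.7 degrees, less where a joint would pass 70% of its speed; a pose out of reach is approached as far as the arm can. A call with a gripper value outside its range is refused whole. The fingers move at their own pace and stop on an object; "grip_force" is the grip in N (left out, the last holds). Time passes only in rows, so rows that do not move let the fingers close, or fill a call up. It gives the time, the measured TCP pose, the force and the opening at its end, in the units of the state.
- read_state(): the state, without advancing time (a new reading comes with each control period).
- cams.camera(name): name is "side" or "top"; returns the picture (384x512x3 uint8, red, green, blue); there is no depth.
- cams.camera_info(name): a dict with "K" (3x3 intrinsics, pixels), "k1" (the pictures are not rectified: a ray, as slopes to the right and down, at radius r is drawn at 1 + k1 r^2 times it, then the intrinsics apply), "rvec" (rotation vector, rad) and "tvec" (3), from world to camera coordinates, as OpenCV has them. Camera axes: x right, y down, z forward; pixel columns grow to the right and rows downward; lengths in m; the calibration is good to about 2 mm. A picture is of the moment at which its call begins. camera_info takes no time and is no camera call.
- job.close_job(): hands the job in, once; it reports no verdict.
The state is a dict: "time": time; "joint_positions": joint angles; "joint_vel": joint speeds; "joint_torque": joint torques, N m; "ee_pos": TCP position; "eef_rot": TCP orientation; "ft_force": force on the tool from outside, world axes, zero at the start; "torque": the same for the moment, N m; "width": finger opening in m.
Only numpy, scipy, OpenCV 4.12 (cv2) and the standard library are available. Lean on these libraries where they do the work, as an engineer would, in place of code of your own. Each camera call takes 0.05 s, during which the arm holds its last target.

TASK

Lay the aluminium spacer bar in the grey bed so that it sits fully down, flat on the bed's floor, and then swing the keeper across it until it is square over the bar. The tongue at one end of the bar is a few millimetres slimmer than that at the other, which is easier to feel than to see, and only the slim one goes down into the bed's narrow throat under the keeper, so turn the bar end for end if it lies the wrong way. Leave the wax, tape and brush where they are.

Things in the scene. Friction and masses are not known exactly. Their poses are not given: they have to be found in the camera images.
- bar_mid (a point): Middle of the underside of the loose aluminium bar: 150 mm long, 34 high, 0.28 to 0.56 kg; its middle 60 mm are 35 wide, each end a 45 mm long tongue, one 25 wide, one 30 (which is where varies). Starts level on the two rests, underside at z = 20 mm. The point belongs to a free-turning button (20 mm wide, 8 high) on the bar's middle: its z is the bar's up, its x and y do not tell how the bar lies.
- rest_1: One of two equal fixed wooden rests, 22x22x20 mm, origin under its centre. They stand under the bar at the start, 40 mm either side of its middle, so the bar's length lies along the line through both. Either may be under the slim end: feel it, for instance by pinching across the bar 55 mm from its middle.
- rest_2: The other wooden rest, the same size.
- bed: Fixed bed: grey base plate 184 (x) x 106 (y) x 8 mm, origin at the centre of its underside. The bar belongs along its x axis, middle over the origin, slim end toward +x, underside on the plate's top (z = 8 mm); it can shift 6 mm along x. Its wide middle lies between x = -36 and 36 mm, where there are no cheeks, leaving room for fingers beside the bar.
- bed_throat (a point): Centre of the narrow throat at the bed's +x end, on the plate's top. Two dark steel cheeks 27.6 mm apart, bed x = 36 to 84 mm, out to y = +-30 mm, tops at z = 22 mm with inner edges rounded 1.5 mm. Only the 25 mm tongue goes in; the 30 mm one would ride on top and leave the bar tilted.
- bed_wide (a point): Centre of the wide part at the bed's -x end, on the plate's top. Two cheeks 35 mm apart, bed x = -84 to -36 mm, out to y = +-30 mm, tops at z = 22 mm; it takes the bar's 30 mm tongue.
- keeper (a joint): Angle of the keeper, a flat steel arm 18 mm wide on a vertical hinge. 0: arm along the bed's +x, clear of the bar (starts at 0 to 0.3); grows counter-clockwise from above; 1.57: arm along the bed's +y, square across throat and bar; stop at 1.65. Light friction (0.03 N m) holds it. Its underside is at z = 45 mm, 3 mm over a seated bar; its top at 51 mm.
- keeper_knob (a point): Centre of the upright black round knob on the keeper's arm, 48 mm from the hinge; knob 16 mm across, from 51 to 87 mm above the worktop; this point is at 73 mm.
- keeper_hinge (a point): Point on the keeper's hinge axis, on top of its pivot post (18 mm across), 45 mm above the worktop; fixed to the bed at bed x = 60, y = -41 mm.
- wax: Loose yellow beeswax block 43x64x26 mm, bystander; origin under its centre.
- tape: Loose blue tape roll, 67 mm across, 19 mm high, bystander; origin under its centre.
- brush: Loose brush 34x203x16 mm with a green handle, bystander; origin under its centre.

How it is judged:
On the way:
1. the bar sits fully down in the bed, slim end in the throat, with the keeper still clear of it (x of bar_mid in the frame of bed between -0.012 and 0.012 m and y of bar_mid in the frame of bed between -0.005 and 0.005 m and z of bar_mid in the frame of bed between 0.005 and 0.0105 m and angle between bar_mid's own z axis and vertical below 0.035 rad and value of joint keeper below 0.7 rad), for 0.2 s.
At the end, for the whole second after the job is handed in: The bar lies right way round in the bed: its middle within 12 mm of the bed's middle along the bed and 5 mm across it, its underside within about 2.5 mm of the bed's floor, tilted less than 0.035 rad; the keeper stands at more than 1.40 rad, across the bar, at rest (x of bar_mid in the frame of bed between -0.012 and 0.012 m and y of bar_mid in the frame of bed between -0.005 and 0.005 m and z of bar_mid in the frame of bed between 0.005 and 0.0105 m and angle between bar_mid's own z axis and vertical below 0.035 rad and value of joint keeper above 1.4 rad and velocity of joint keeper between -0.1 and 0.1 rad/s); the robot touches nothing.
It fails at once if the wax is pushed away (more than 30 mm) (distance of wax from where it was at the start of the episode above 0.03 m).
It fails at once if the tape is pushed away (more than 30 mm) (distance of tape from where it was at the start of the episode above 0.03 m).
It fails at once if the brush is pushed away (more than 30 mm) (distance of brush from where it was at the start of the episode above 0.03 m).
It also fails if it takes over 64 s, if anything falls off the work surface, if the arm or the gripper's body presses on something with over 40 N, if the wrist force passes 120 N, or if a joint passes its speed limit or range.

## Working session

There is one attempt and no reset: what is moved stays moved. The work goes in short steps, Python scripts to look and compute and a tool call to move; the robot and the scene stay as the last step left them, time stands still between calls to the robot, and variables do not carry over. Pictures are saved under pics/ and viewed, and the job is handed in when it is done.

Besides the shell and the picture viewer there is one more tool, called after ">>>" as name(argument=value, ...), one argument or row to a line, values as JSON. arm_command: Moves the arm, as the interface text tells. Its arguments: {"type":"object","properties":{"increments":{"type":"array","items":{"type":"object","properties":{"gripper":{"type":"number"},"dx":{"type":"number"},"dy":{"type":"number"},"dz":{"type":"number"},"spin":{"type":"number"}}}},"grip_force":{"type":"number"}},"required":["increments"]}

```bash
mkdir -p pics; cat > h.py <<'E'
import numpy as np, cv2
from bench import read_state, cams, job, r
def ray(cam,uv):
    i=cams.camera_info(cam);K=np.array(i["K"]);k=i["k1"]
    uv=np.atleast_2d(np.array(uv,float)).reshape(-1,1,2)
    n=cv2.undistortPoints(uv,K,np.array([k,0,0,0,0.]),).reshape(-1,2)
    R=cv2.Rodrigues(np.array(i["rvec"],float))[0];t=np.array(i["tvec"],float).reshape(3)
    d=np.c_[n,np.ones(len(n))]@R
    return -R.T@t,d
def onz(cam,uv,z):
    c,d=ray(cam,uv); return c+d*((z-c[2])/d[:,2])[:,None]
def proj(cam,P):
    i=cams.camera_info(cam)
    return cv2.projectPoints(np.array(P,float).reshape(-1,1,3),np.array(i["rvec"],float),np.array(i["tvec"],float),np.array(i["K"]),np.array([i["k1"],0,0,0,0.]))[0].reshape(-1,2)
E
python3 - <<'E'
from h import *
for n in ("top","side"):
    a=cams.camera(n);np.save(f"pics/{n}0.npy",a)
    cv2.imwrite(f"pics/{n}0.png",cv2.resize(a[:,:,::-1],(768,576),interpolation=cv2.INTER_CUBIC))
    c,d=ray(n,[256,192]);print(n,c,d,cams.camera_info(n)["k1"])
s=read_state();print(s["time"],s["ee_pos"],s["eef_rot"],s["width"],s["ft_force"],r.grasp_offset)
E
```

```text
top [0.40397585 0.12217821 0.92232726] [[ 0.10550716  0.01795888 -0.99429052]] -0.12291146994719221
side [-0.08954998  0.56887675  0.53924287] [[ 0.70061581 -0.4700656  -0.53739409]] 0.0307829115951381
0.1 [ 0.28167863 -0.55756561  0.22185259] [ 9.72770315e-01  2.31770463e-01 -1.75157827e-04 -5.79427141e-04] 0.08706751681930479 [0.5306986  0.43708253 0.35171236] 0.0187
```

View pics/top0.png

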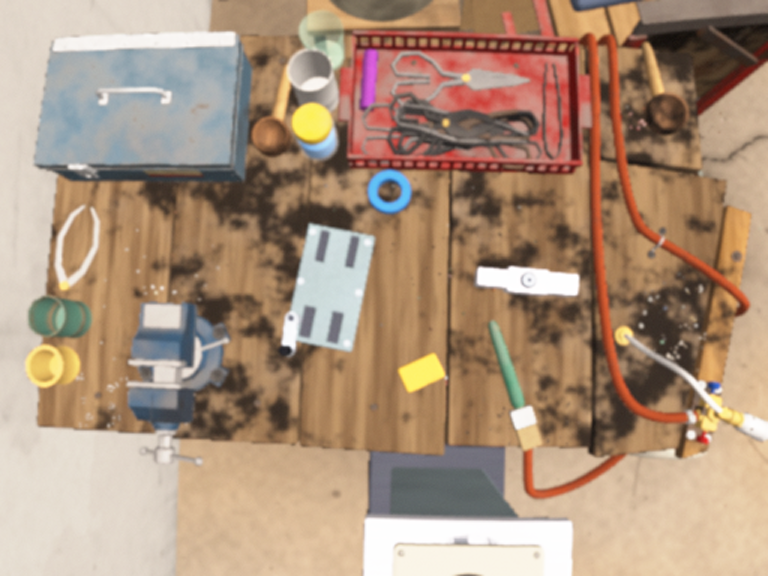

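View pics/side0.png

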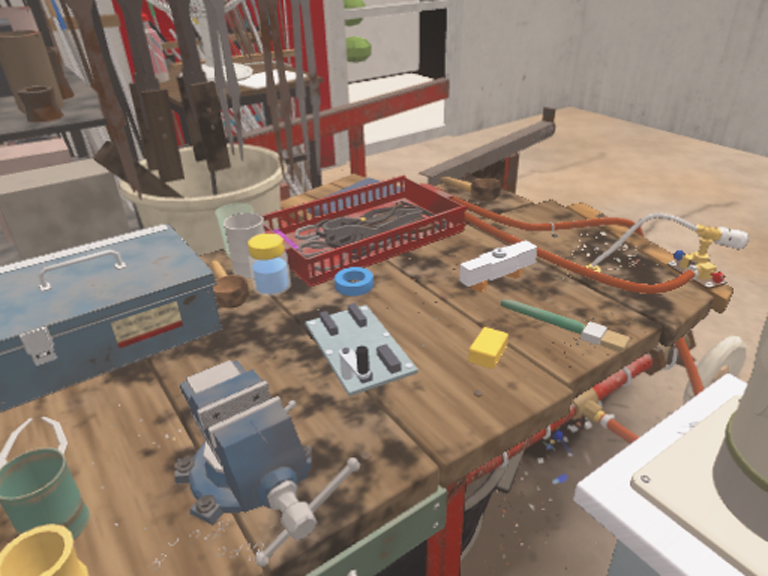

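The top view shows the bar at about (528,281), the bed centred near (333,286) with its throat end toward the robot and the hinge at its lower left. The keeper knob is at (286,348), the wax at (422,372), the brush at (515,385) and the tape at (389,191). Next I measure.

```bash
python3 - <<'E'
from h import *
a=np.load("pics/top0.npy")
c=a[130:270,170:400]
cv2.imwrite("pics/crop0.png",cv2.resize(c[:,:,::-1],None,fx=3.4,fy=3.4,interpolation=cv2.INTER_CUBIC))
hsv=cv2.cvtColor(a,cv2.COLOR_RGB2HSV)
for y,x in [(190,222),(160,210),(188,340),(188,370),(186,352)]: print((x,y),a[y,x],hsv[y,x])
# bar
m=((a.min(2)>150)).astype(np.uint8); m[:, :300]=0; m[:,400:]=0; m[:160]=0;m[215:]=0
n,l,st,ce=cv2.connectedComponentsWithStats(m)
for i in range(1,n):
    if st[i,4]>100:
        cs=cv2.findContours((l==i).astype(np.uint8),0,1)[0][0]
        rc=cv2.minAreaRect(cs);b=cv2.boxPoints(rc);print("bar?",st[i],ce[i],rc)
        w=onz("top",b,0.054);print(w)
E
```

```text
(222, 190) [206 220 219] [ 88  16 220]
(210, 160) [209 223 222] [ 88  16 223]
(340, 188) [254 254 254] [  0   0 254]
(370, 188) [254 254 254] [  0   0 254]
(352, 186) [191 192 200] [117  11 200]
bar? [ 317  177   70   20 1066] [352.48874296 186.75703565] ((351.6881408691406, 186.6188201904297), (68.9560775756836, 17.612157821655273), 5.710593223571777)
[[ 0.49965481  0.00459619  0.054     ]
 [ 0.53879025  0.00107413  0.054     ]
 [ 0.52755502 -0.15300907  0.054     ]
 [ 0.48824876 -0.14863629  0.054     ]]
```

View pics/crop0.png

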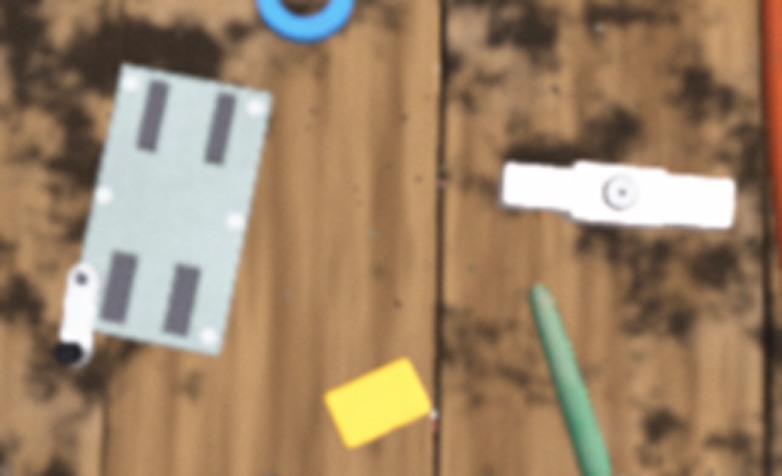

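```bash
python3 - <<'E'
from h import *
a=np.load("pics/top0.npy"); hsv=cv2.cvtColor(a,cv2.COLOR_RGB2HSV).astype(int)
m=((abs(hsv[:,:,0]-88)<14)&(hsv[:,:,1]<45)&(hsv[:,:,1]>6)&(hsv[:,:,2]>150)).astype(np.uint8)
q=np.zeros_like(m);q[140:240,185:255]=m[140:240,185:255]
# bed plate: largest component, hull
q=cv2.morphologyEx(q,cv2.MORPH_OPEN,np.ones((3,3),np.uint8))
n,l,st,ce=cv2.connectedComponentsWithStats(q);i=1+np.argmax(st[1:,4]);print(st[i])
cs=np.vstack(cv2.findContours((l==i).astype(np.uint8),0,1)[0]); hull=cv2.convexHull(cs)
# fit edges with right (far +bed y) long edge, top edge
rc=cv2.minAreaRect(hull);print(rc,onz("top",cv2.boxPoints(rc),0.008))
b=onz("top",cv2.boxPoints(rc),0.008)
print("sizes",np.linalg.norm(b[1]-b[0]),np.linalg.norm(b[2]-b[1]))
cen=b.mean(0);print("cen",cen)
# dark cheeks
g=a.max(2); hullm=np.zeros_like(m);cv2.fillConvexPoly(hullm,hull,1);hullm=cv2.erode(hullm,np.ones((5,5)))
d=((g<165)&(hullm>0)).astype(np.uint8)
n,l,st,ce=cv2.connectedComponentsWithStats(d)
P=[]
for i in range(1,n):
    if st[i,4]>60:
        w=(255-g[l==i]).astype(float)
        rr=cv2.minAreaRect(np.vstack(cv2.findContours((l==i).astype(np.uint8),0,1)[0]))
        p=onz("top",rr[0],0.022)[0];print(st[i,4],rr,p);P.append(p)
P=np.array(P);print("cheek mean",P.mean(0))
for i in range(len(P)):
  for j in range(i): print(i,j,np.linalg.norm(P[i]-P[j]),np.degrees(np.arctan2(*(P[i]-P[j])[1::-1])))
# bar widths along its axis: intensity integral
E
```

```text
[ 195  150   53   83 2636]
((219.2811737060547, 191.16445922851562), (44.70427322387695, 78.28398132324219), 11.888657569885254) [[0.42055698 0.29074375 0.008     ]
 [0.60170566 0.26081599 0.008     ]
 [0.58197037 0.1568281  0.008     ]
 [0.40245823 0.18864131 0.008     ]]
sizes 0.18360423427675693 0.10584404768977647
cen [0.50167281 0.22425729 0.008     ]
110 ((214.49411010742188, 163.77645874023438), (5.423261642456055, 20.174535751342773), 12.528807640075684) [0.56255744 0.2360999  0.022     ]
109 ((234.40383911132812, 167.4807586669922), (5.295135498046875, 20.003847122192383), 11.309932708740234) [0.55498645 0.18972707 0.022     ]
148 ((204.48077392578125, 214.09617614746094), (7.2562971115112305, 20.39607810974121), 11.309932708740234) [0.4458305 0.2544389 0.022    ]
143 ((223.09024047851562, 217.9121856689453), (6.9843034744262695, 20.18463706970215), 12.094757080078125) [0.43837129 0.21158245 0.022     ]
cheek mean [0.50043642 0.22296208 0.022     ]
1 0 0.04698679212442759 -99.27249534184986
2 0 0.11815877870890384 171.07122923670383
2 1 0.1268961894818033 149.3389134459333
3 0 0.12658319345995817 -168.8320009758421
3 1 0.1186454972375095 169.3850753426265
3 2 0.04350075274552171 -99.87348346861783
```

```bash
python3 - <<'E'
from h import *
a=np.load("pics/top0.npy").astype(float)
# sat-based whiteness: bar neutral vs brown: use blue channel
for u in range(316,388,3): 
    col=a[170:206,u,2]; bg=np.median(np.r_[col[:5],col[-5:]]); print(u, round(((col-bg)/(253-bg)).clip(0,1).sum(),1), end="; ")
print()
# button center
s=a[178:196,340:364].min(2); print(s.astype(int)[::1,::2])
E
```

```text
316 1.6; 319 12.5; 322 13.0; 325 13.8; 328 13.8; 331 13.9; 334 13.5; 337 14.5; 340 17.9; 343 18.0; 346 17.6; 349 16.6; 352 17.0; 355 18.1; 358 18.6; 361 18.6; 364 18.3; 367 16.2; 370 15.6; 373 15.7; 376 16.0; 379 15.8; 382 16.3; 385 11.4; 
[[244 244 224 200 181 173 170 154 141 119 110  98]
 [255 255 253 251 250 248 247 236 222 197 190 179]
 [254 254 254 254 255 253 252 250 251 249 249 249]
 [254 254 254 254 253 243 242 245 253 254 254 255]
 [254 254 254 254 245 228 241 239 251 254 254 254]
 [254 254 254 253 216 234 247 243 246 254 254 254]
 [254 254 254 250 195 244 245 246 245 253 254 254]
 [254 254 254 246 198 248 224 241 246 252 254 254]
 [254 254 254 244 205 247 191 232 246 252 254 254]
 [254 254 254 246 197 247 214 238 245 252 254 254]
 [254 254 254 248 185 246 242 247 242 252 254 254]
 [254 254 254 251 182 233 245 245 237 253 254 254]
 [254 254 254 254 223 198 227 232 244 254 254 254]
 [255 254 254 255 249 212 207 236 252 254 254 254]
 [255 255 255 255 255 248 242 252 254 254 254 254]
 [246 251 255 255 255 253 252 255 255 255 255 255]
 [186 212 235 235 239 241 247 255 255 255 255 255]
 [116 129 149 150 164 179 197 227 233 237 240 245]]
```

```bash
python3 - <<'E'
from h import *
a=np.load("pics/top0.npy").astype(float)
C=[]
for u in range(320,385):
    col=a[168:208,u,2]; bg=np.median(np.r_[col[:5],col[-5:]]); w=((col-bg)/(253-bg)).clip(0,1); w[w<.2]=0
    C.append((u,168+(w*np.arange(40)).sum()/w.sum()))
W=onz("top",C,0.054)
p=np.polyfit(W[:,1],W[:,0],1);print("axis x=..*y+",p,"ang",np.degrees(np.arctan2(1,p[0])))
# ends in u along mid row
for v in (184,186,188):
    row=a[v,310:395,2].astype(int);print(row[:12],row[-18:])
e=onz("top",[[316.8,185],[387,189]],0.045);print("ends",e,np.linalg.norm(e[0]-e[1]))
print("button",onz("top",[352.3,186.3],0.062))
# brush tip, wax, tape, knob, hinge
for n,uv,z in [("brushtip",(328,214),.01),("brushend",(354,297),.01),("wax",(281,248),.026),("tape",(259.5,127.5),.019),("knobtop",(190.3,233.5),.087),("hinge",(193.8,212),.051)]: print(n,onz("top",uv,z)[0])
s=read_state();print(s["time"])
E
```

```text
axis x=..*y+ [0.06171213 0.51779913] ang 86.4686340113815
[ 67  60  59  58  59  69  96 140 223 255 255 254] [254 254 254 255 254 255 255 255 225 132  67  56  59  61  61  57  49  42]
[ 72  67  64  62  57  67 100 150 229 254 254 254] [254 254 254 254 254 254 254 254 232 143  84  77  80  74  72  63  55  45]
[ 81  76  73  71  68  77 107 155 224 252 255 254] [254 254 254 254 254 254 254 253 227 146 103 102  98  94  87  76  61  47]
ends [[ 0.51625444  0.00287382  0.045     ]
 [ 0.51135738 -0.15595996  0.045     ]] 0.1589092552331243
button [[ 0.51324576 -0.07308524  0.062     ]]
brushtip [ 0.45411291 -0.02851702  0.01      ]
brushend [ 0.26632063 -0.09083932  0.01      ]
wax [0.37431964 0.07886503 0.026     ]
tape [0.65180788 0.13447255 0.019     ]
knobtop [0.40101272 0.2733735  0.087     ]
hinge [0.44842263 0.27411912 0.051     ]
0.1
```

```bash
cat >> h.py <<'E'
def tool():
    s=read_state(); from scipy.spatial.transform import Rotation as R
    M=R.from_quat(s["eef_rot"]).as_matrix(); return np.array(s["ee_pos"]),np.degrees(np.arctan2(M[1,0],M[0,0])),M
def plan(tgt,yaw,n):
    p,y,_=tool(); d=np.array(tgt)-p; dyaw=(yaw-y+180)%360-180
    for i in range(n):
        t=np.radians(y+dyaw*i/n); w=d/n
        X=np.array([np.cos(t),np.sin(t)]);Y=np.array([np.sin(t),-np.cos(t)])
        print(i,"dx %.4f dy %.4f dz %.4f spin %.2f"%(w[:2]@X,w[:2]@Y,-w[2],-dyaw/n))
def st():
    s=read_state();p,y,M=tool();print("t %.2f pos %s yaw %.2f z %s w %.4f F %s T %s"%(s["time"],p.round(4),y,M[:,2].round(4),s["width"],np.round(s["ft_force"],2),np.round(s["torque"],2)))
E
python3 -c "
from h import *
st();plan([0.5167,-0.0186,0.15],86.5,16)"
```

```text
t 0.10 pos [ 0.2817 -0.5576  0.2219] yaw 26.80 z [-6.e-04  1.e-03 -1.e+00] w 0.0871 F [0.53 0.44 0.35] T [ 0.    0.02 -0.07]
0 dx 0.0283 dy -0.0234 dz 0.0045 spin -3.73
1 dx 0.0298 dy -0.0216 dz 0.0045 spin -3.73
2 dx 0.0311 dy -0.0196 dz 0.0045 spin -3.73
3 dx 0.0323 dy -0.0175 dz 0.0045 spin -3.73
4 dx 0.0334 dy -0.0154 dz 0.0045 spin -3.73
5 dx 0.0343 dy -0.0132 dz 0.0045 spin -3.73
6 dx 0.0351 dy -0.0109 dz 0.0045 spin -3.73
7 dx 0.0357 dy -0.0086 dz 0.0045 spin -3.73
8 dx 0.0362 dy -0.0062 dz 0.0045 spin -3.73
9 dx 0.0365 dy -0.0039 dz 0.0045 spin -3.73
10 dx 0.0367 dy -0.0015 dz 0.0045 spin -3.73
11 dx 0.0367 dy 0.0009 dz 0.0045 spin -3.73
12 dx 0.0366 dy 0.0033 dz 0.0045 spin -3.73
13 dx 0.0363 dy 0.0057 dz 0.0045 spin -3.73
14 dx 0.0359 dy 0.0080 dz 0.0045 spin -3.73
15 dx 0.0353 dy 0.0103 dz 0.0045 spin -3.73
```

>>> arm_command(
  increments=[
    {"gripper": 65,"dx": 0.0283,"dy": -0.0234,"dz": 0,"spin": -3.73},
    {"gripper": 65,"dx": 0.0298,"dy": -0.0216,"dz": 0,"spin": -3.73},
    {"gripper": 65,"dx": 0.0311,"dy": -0.0196,"dz": 0,"spin": -3.73},
    {"gripper": 65,"dx": 0.0323,"dy": -0.0175,"dz": 0,"spin": -3.73},
    {"gripper": 65,"dx": 0.0334,"dy": -0.0154,"dz": 0,"spin": -3.73},
    {"gripper": 65,"dx": 0.0343,"dy": -0.0132,"dz": 0,"spin": -3.73},
    {"gripper": 65,"dx": 0.0351,"dy": -0.0109,"dz": 0,"spin": -3.73},
    {"gripper": 65,"dx": 0.0357,"dy": -0.0086,"dz": 0,"spin": -3.73},
  ],
  grip_force=6,
)

```text
time: 1.1
ee_pos: [0.4001, -0.2862, 0.2225]
eef_rot: [0.879, 0.476, 0.0, 0.0]
ft_force: [0.6, 0.2, 1.0]
width: 0.0566
```

```bash
python3 -c "
from h import *
st();plan([0.5167,-0.0186,0.13],86.5,8)"
```

```text
t 1.10 pos [ 0.4001 -0.2862  0.2225] yaw 56.87 z [ 1.e-04 -1.e-04 -1.e+00] w 0.0566 F [0.6  0.23 1.02] T [-0.04 -0.03  0.09]
0 dx 0.0360 dy -0.0061 dz 0.0116 spin -3.70
1 dx 0.0363 dy -0.0037 dz 0.0116 spin -3.70
2 dx 0.0365 dy -0.0014 dz 0.0116 spin -3.70
3 dx 0.0365 dy 0.0010 dz 0.0116 spin -3.70
4 dx 0.0363 dy 0.0033 dz 0.0116 spin -3.70
5 dx 0.0360 dy 0.0057 dz 0.0116 spin -3.70
6 dx 0.0356 dy 0.0080 dz 0.0116 spin -3.70
7 dx 0.0350 dy 0.0103 dz 0.0116 spin -3.70
```

>>> arm_command(
  increments=[
    {"gripper": 65,"dx": 0.036,"dy": -0.0061,"dz": 0.01,"spin": -3.7},
    {"gripper": 65,"dx": 0.0363,"dy": -0.0037,"dz": 0.01,"spin": -3.7},
    {"gripper": 65,"dx": 0.0365,"dy": -0.0014,"dz": 0.01,"spin": -3.7},
    {"gripper": 65,"dx": 0.0365,"dy": 0.001,"dz": 0.01,"spin": -3.7},
    {"gripper": 65,"dx": 0.0363,"dy": 0.0033,"dz": 0.01,"spin": -3.7},
    {"gripper": 65,"dx": 0.036,"dy": 0.0057,"dz": 0.01,"spin": -3.7},
    {"gripper": 65,"dx": 0.0356,"dy": 0.008,"dz": 0.01,"spin": -3.7},
    {"gripper": 65,"dx": 0.035,"dy": 0.0103,"dz": 0.01,"spin": -3.7},
  ],
)

```text
time: 2.1
ee_pos: [0.5172, -0.0188, 0.1416]
eef_rot: [0.728, 0.685, -0.0, -0.0]
ft_force: [0.6, -0.0, 0.3]
width: 0.0569
```

```bash
python3 -c "
from h import *
st();plan([0.5167,-0.0186,0.03],86.5,1)
for n in ('top','side'):
    a=cams.camera(n);cv2.imwrite(f'pics/{n}1.png',cv2.resize(a[:,:,::-1],(768,576)))
"
```

```text
t 2.10 pos [ 0.5172 -0.0188  0.1416] yaw 86.48 z [-3.e-04  3.e-04 -1.e+00] w 0.0569 F [ 0.58 -0.03  0.25] T [-0.05 -0.13 -0.02]
0 dx 0.0002 dy -0.0005 dz 0.1116 spin -0.02
```

View pics/side1.png

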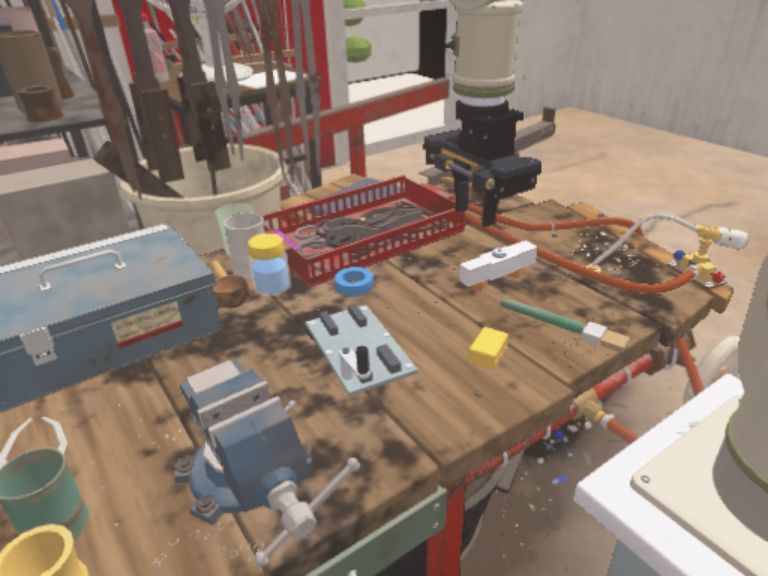

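The gripper (fingers near (475,200)) is above the bar's near end (the bar's near tip is at about (465,270)). Next I descend and pinch gently.

>>> arm_command(
  increments=[
    {"gripper": 65,"dz": 0.025},
    {"gripper": 65,"dz": 0.025},
    {"gripper": 65,"dz": 0.025},
    {"gripper": 65,"dz": 0.02},
    {"gripper": 65,"dz": 0.014},
    {"gripper": 25},
    {"gripper": 25},
    {"gripper": 20},
  ],
  grip_force=5,
)

```text
validation failed for argument at $.in...
```

>>> arm_command(
  increments=[
    {"gripper": 20},
    {"gripper": 20},
    {"gripper": 20},
    {"gripper": 20},
    {"gripper": 20},
    {"gripper": 20},
    {"gripper": 20},
    {"gripper": 20},
  ],
)

```text
validation failed for argument at $.in...
```

>>> arm_command(
  increments=[
    {"gripper": 65,"dx": 0,"dy": 0,"dz": 0.025,"spin": 0},
    {"gripper": 65,"dx": 0,"dy": 0,"dz": 0.025,"spin": 0},
    {"gripper": 65,"dx": 0,"dy": 0,"dz": 0.025,"spin": 0},
    {"gripper": 65,"dx": 0,"dy": 0,"dz": 0.02,"spin": 0},
    {"gripper": 65,"dx": 0,"dy": 0,"dz": 0.015,"spin": 0},
    {"gripper": 65,"dx": 0,"dy": 0,"dz": 0,"spin": 0},
    {"gripper": 20,"dx": 0,"dy": 0,"dz": 0,"spin": 0},
    {"gripper": 20,"dx": 0,"dy": 0,"dz": 0,"spin": 0},
  ],
  grip_force=5,
)

```text
time: 3.2
ee_pos: [0.5177, -0.0213, 0.0333]
eef_rot: [0.73, 0.684, 0.0, 0.001]
ft_force: [0.1, -0.2, 0.4]
width: 0.0441
```

>>> arm_command(
  increments=[
    {"gripper": 20,"dx": 0,"dy": 0,"dz": 0,"spin": 0},
    {"gripper": 20,"dx": 0,"dy": 0,"dz": 0,"spin": 0},
    {"gripper": 20,"dx": 0,"dy": 0,"dz": 0,"spin": 0},
    {"gripper": 20,"dx": 0,"dy": 0,"dz": 0,"spin": 0},
    {"gripper": 20,"dx": 0,"dy": 0,"dz": 0,"spin": 0},
    {"gripper": 20,"dx": 0,"dy": 0,"dz": 0,"spin": 0},
    {"gripper": 20,"dx": 0,"dy": 0,"dz": 0,"spin": 0},
    {"gripper": 20,"dx": 0,"dy": 0,"dz": 0,"spin": 0},
  ],
)

```text
time: 4.2
ee_pos: [0.5174, -0.0213, 0.0328]
eef_rot: [0.73, 0.684, 0.0, 0.0]
ft_force: [0.4, 0.4, 5.2]
width: 0.0252
```

Width 25.2 mm: the +y end is the slim one, agreeing with the picture. Next: open, slide to the middle, and grip.

```bash
python3 -c "
from h import *
st();plan([0.5136,-0.0735,0.027],86.5,1)
"
```

```text
t 4.20 pos [ 0.5174 -0.0213  0.0328] yaw 86.24 z [ 7.e-04 -1.e-04 -1.e+00] w 0.0252 F [0.41 0.4  5.22] T [ 0.01 -0.13  0.08]
0 dx -0.0524 dy -0.0004 dz 0.0058 spin -0.26
```

>>> arm_command(
  increments=[
    {"gripper": 65,"dx": 0,"dy": 0,"dz": 0,"spin": 0},
    {"gripper": 65,"dx": 0,"dy": 0,"dz": 0,"spin": 0},
    {"gripper": 65,"dx": 0,"dy": 0,"dz": 0,"spin": 0},
    {"gripper": 65,"dx": 0,"dy": 0,"dz": 0,"spin": 0},
    {"gripper": 65,"dx": 0,"dy": 0,"dz": 0,"spin": 0},
    {"gripper": 65,"dx": 0,"dy": 0,"dz": 0,"spin": 0},
    {"gripper": 65,"dx": 0,"dy": 0,"dz": 0,"spin": 0},
    {"gripper": 65,"dx": 0,"dy": 0,"dz": 0,"spin": 0},
  ],
)

```text
time: 5.2
ee_pos: [0.5172, -0.0213, 0.0326]
eef_rot: [0.73, 0.684, -0.0, 0.0]
ft_force: [-0.6, 0.0, -0.3]
width: 0.0566
```

>>> arm_command(
  increments=[
    {"gripper": 65,"dx": -0.013,"dy": 0,"dz": 0,"spin": 0},
    {"gripper": 65,"dx": -0.013,"dy": 0,"dz": 0.002,"spin": 0},
    {"gripper": 65,"dx": -0.013,"dy": 0,"dz": 0.002,"spin": -0.2},
    {"gripper": 65,"dx": -0.013,"dy": 0,"dz": 0.002,"spin": 0},
    {"gripper": 65,"dx": 0,"dy": 0,"dz": 0,"spin": 0},
    {"gripper": 65,"dx": 0,"dy": 0,"dz": 0,"spin": 0},
    {"gripper": 25,"dx": 0,"dy": 0,"dz": 0,"spin": 0},
    {"gripper": 25,"dx": 0,"dy": 0,"dz": 0,"spin": 0},
  ],
  grip_force=8,
)

```text
time: 6.2
ee_pos: [0.5139, -0.0727, 0.0266]
eef_rot: [0.728, 0.685, 0.0, 0.0]
ft_force: [0.1, -0.7, 0.5]
width: 0.0442
```

>>> arm_command(
  increments=[
    {"gripper": 25,"dx": 0,"dy": 0,"dz": 0,"spin": 0},
    {"gripper": 25,"dx": 0,"dy": 0,"dz": 0,"spin": 0},
    {"gripper": 25,"dx": 0,"dy": 0,"dz": 0,"spin": 0},
    {"gripper": 25,"dx": 0,"dy": 0,"dz": 0,"spin": 0},
    {"gripper": 25,"dx": 0,"dy": 0,"dz": 0,"spin": 0},
    {"gripper": 25,"dx": 0,"dy": 0,"dz": 0,"spin": 0},
    {"gripper": 25,"dx": 0,"dy": 0,"dz": 0,"spin": 0},
    {"gripper": 25,"dx": 0,"dy": 0,"dz": 0,"spin": 0},
  ],
  grip_force=30,
)

```text
time: 7.2
ee_pos: [0.514, -0.073, 0.0266]
eef_rot: [0.729, 0.685, 0.0, 0.0]
ft_force: [2.0, 1.7, 0.6]
width: 0.035
```

```bash
python3 -c "
from h import *
st()
for n in ('top','side'):
    a=cams.camera(n);np.save(f'pics/{n}2.npy',a);cv2.imwrite(f'pics/{n}2.png',cv2.resize(a[:,:,::-1],(768,576)))
"
```

```text
t 7.20 pos [ 0.514  -0.073   0.0266] yaw 86.45 z [ 4.e-04  1.e-04 -1.e+00] w 0.0350 F [2.04 1.68 0.61] T [ 0.53 -0.57 -0.04]
```

View pics/top2.png

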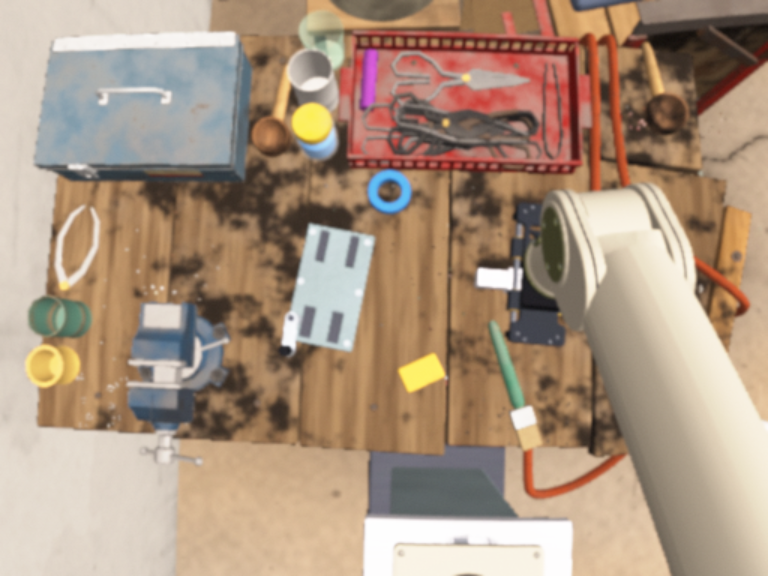

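The grip width is 35.0 mm across the wide middle, with the slim end free at (498,278). I lift and carry, turning the bar +84° so the slim end faces the throat.

```bash
python3 - <<'E'
from h import *
import h
p,y,M=tool()
h.tool=lambda:(p+[0,0,.08],y,M)
plan([0.5015,0.224,0.1066],170.2,16)
E
```

```text
0 dx 0.0185 dy -0.0019 dz 0.0000 spin -5.23
1 dx 0.0186 dy -0.0002 dz 0.0000 spin -5.23
2 dx 0.0185 dy 0.0015 dz 0.0000 spin -5.23
3 dx 0.0183 dy 0.0032 dz 0.0000 spin -5.23
4 dx 0.0179 dy 0.0048 dz 0.0000 spin -5.23
5 dx 0.0174 dy 0.0064 dz 0.0000 spin -5.23
6 dx 0.0168 dy 0.0080 dz 0.0000 spin -5.23
7 dx 0.0160 dy 0.0095 dz 0.0000 spin -5.23
8 dx 0.0150 dy 0.0109 dz 0.0000 spin -5.23
9 dx 0.0140 dy 0.0122 dz 0.0000 spin -5.23
10 dx 0.0128 dy 0.0135 dz 0.0000 spin -5.23
11 dx 0.0115 dy 0.0146 dz 0.0000 spin -5.23
12 dx 0.0102 dy 0.0156 dz 0.0000 spin -5.23
13 dx 0.0087 dy 0.0164 dz 0.0000 spin -5.23
14 dx 0.0072 dy 0.0171 dz 0.0000 spin -5.23
15 dx 0.0056 dy 0.0177 dz 0.0000 spin -5.23
```

>>> arm_command(
  increments=[
    {"gripper": 25,"dx": 0,"dy": 0,"dz": -0.005,"spin": 0},
    {"gripper": 25,"dx": 0,"dy": 0,"dz": -0.01,"spin": 0},
    {"gripper": 25,"dx": 0,"dy": 0,"dz": -0.015,"spin": 0},
    {"gripper": 25,"dx": 0,"dy": 0,"dz": -0.02,"spin": 0},
    {"gripper": 25,"dx": 0,"dy": 0,"dz": -0.02,"spin": 0},
    {"gripper": 25,"dx": 0,"dy": 0,"dz": -0.01,"spin": 0},
    {"gripper": 25,"dx": 0,"dy": 0,"dz": 0,"spin": 0},
    {"gripper": 25,"dx": 0,"dy": 0,"dz": 0,"spin": 0},
  ],
)

```text
time: 8.3
ee_pos: [0.5133, -0.0731, 0.1059]
eef_rot: [0.729, 0.685, -0.0, -0.0]
ft_force: [-0.2, 0.7, -5.2]
width: 0.0348
```

```bash
python3 - <<'E'
from h import *
st()
plan([0.5015,0.224,0.1066],170.2,16)
E
```

```text
t 8.30 pos [ 0.5133 -0.0731  0.1059] yaw 86.44 z [-1.e-03  1.e-04 -1.e+00] w 0.0348 F [-0.24  0.66 -5.18] T [ 0.03 -0.13  0.01]
0 dx 0.0185 dy -0.0019 dz -0.0000 spin -5.23
1 dx 0.0186 dy -0.0002 dz -0.0000 spin -5.23
2 dx 0.0185 dy 0.0015 dz -0.0000 spin -5.23
3 dx 0.0183 dy 0.0032 dz -0.0000 spin -5.23
4 dx 0.0179 dy 0.0048 dz -0.0000 spin -5.23
5 dx 0.0174 dy 0.0065 dz -0.0000 spin -5.23
6 dx 0.0168 dy 0.0080 dz -0.0000 spin -5.23
7 dx 0.0160 dy 0.0095 dz -0.0000 spin -5.23
8 dx 0.0150 dy 0.0109 dz -0.0000 spin -5.23
9 dx 0.0140 dy 0.0123 dz -0.0000 spin -5.23
10 dx 0.0128 dy 0.0135 dz -0.0000 spin -5.23
11 dx 0.0115 dy 0.0146 dz -0.0000 spin -5.23
12 dx 0.0101 dy 0.0156 dz -0.0000 spin -5.23
13 dx 0.0087 dy 0.0164 dz -0.0000 spin -5.23
14 dx 0.0071 dy 0.0172 dz -0.0000 spin -5.23
15 dx 0.0055 dy 0.0177 dz -0.0000 spin -5.23
```

>>> arm_command(
  increments=[
    {"gripper": 25,"dx": 0.0185,"dy": -0.0019,"dz": 0,"spin": -5.2},
    {"gripper": 25,"dx": 0.0186,"dy": -0.0002,"dz": 0,"spin": -5.2},
    {"gripper": 25,"dx": 0.0185,"dy": 0.0015,"dz": 0,"spin": -5.2},
    {"gripper": 25,"dx": 0.0183,"dy": 0.0032,"dz": 0,"spin": -5.2},
    {"gripper": 25,"dx": 0.0179,"dy": 0.0048,"dz": 0,"spin": -5.2},
    {"gripper": 25,"dx": 0.0174,"dy": 0.0065,"dz": 0,"spin": -5.2},
    {"gripper": 25,"dx": 0.0168,"dy": 0.008,"dz": 0,"spin": -5.2},
    {"gripper": 25,"dx": 0.016,"dy": 0.0095,"dz": 0,"spin": -5.2},
  ],
)

```text
time: 9.3
ee_pos: [0.5076, 0.0759, 0.1058]
eef_rot: [0.437, 0.9, -0.0, -0.001]
ft_force: [0.6, 0.2, -4.5]
width: 0.0345
```

>>> arm_command(
  increments=[
    {"gripper": 25,"dx": 0.015,"dy": 0.0109,"dz": 0,"spin": -5.2},
    {"gripper": 25,"dx": 0.014,"dy": 0.0123,"dz": 0,"spin": -5.2},
    {"gripper": 25,"dx": 0.0128,"dy": 0.0135,"dz": 0,"spin": -5.2},
    {"gripper": 25,"dx": 0.0115,"dy": 0.0146,"dz": 0,"spin": -5.2},
    {"gripper": 25,"dx": 0.0101,"dy": 0.0156,"dz": 0,"spin": -5.2},
    {"gripper": 25,"dx": 0.0087,"dy": 0.0164,"dz": 0,"spin": -5.2},
    {"gripper": 25,"dx": 0.0071,"dy": 0.0172,"dz": 0,"spin": -5.2},
    {"gripper": 25,"dx": 0.0055,"dy": 0.0177,"dz": 0,"spin": -5.2},
  ],
)

```text
time: 10.3
ee_pos: [0.5028, 0.2243, 0.1056]
eef_rot: [0.089, 0.996, -0.0, -0.001]
ft_force: [-0.8, -0.2, -3.2]
width: 0.0349
```

```bash
python3 -c "
from h import *
st();plan([0.5015,0.224,0.06],170.2,1)
"
```

```text
t 10.30 pos [0.5028 0.2243 0.1056] yaw 169.81 z [-1.4e-03 -4.0e-04 -1.0e+00] w 0.0349 F [-0.8  -0.16 -3.22] T [ 0.18 -0.13  0.01]
0 dx 0.0012 dy -0.0005 dz 0.0456 spin -0.39
```

Lower to about z = 0.06 (bar underside ≈ 0.053, just above the keeper) and look.

>>> arm_command(
  increments=[
    {"gripper": 25,"dx": 0.001,"dy": 0,"dz": 0.01,"spin": -0.4},
    {"gripper": 25,"dx": 0,"dy": 0,"dz": 0.01,"spin": 0},
    {"gripper": 25,"dx": 0,"dy": 0,"dz": 0.01,"spin": 0},
    {"gripper": 25,"dx": 0,"dy": 0,"dz": 0.01,"spin": 0},
    {"gripper": 25,"dx": 0,"dy": 0,"dz": 0.005,"spin": 0},
    {"gripper": 25,"dx": 0,"dy": 0,"dz": 0,"spin": 0},
    {"gripper": 25,"dx": 0,"dy": 0,"dz": 0,"spin": 0},
    {"gripper": 25,"dx": 0,"dy": 0,"dz": 0,"spin": 0},
  ],
)

```text
time: 11.3
ee_pos: [0.5026, 0.2243, 0.0619]
eef_rot: [0.087, 0.996, 0.0, 0.0]
ft_force: [0.8, 0.4, -4.8]
width: 0.0346
```

```bash
python3 -c "
from h import *
st()
for n,(x,y) in (('top',(160,120)),('side',(180,170))):
    a=cams.camera(n);np.save(f'pics/{n}3.npy',a);cv2.imwrite(f'pics/{n}3.png',cv2.resize(a[y:y+140,x:x+130,::-1],None,fx=4.2,fy=4.2,interpolation=cv2.INTER_CUBIC))
"
```

```text
t 11.30 pos [0.5026 0.2243 0.0619] yaw 170.03 z [ 6.e-04  1.e-04 -1.e+00] w 0.0346 F [ 0.84  0.43 -4.79] T [ 0.1  -0.13 -0.06]
```

View pics/top3.png

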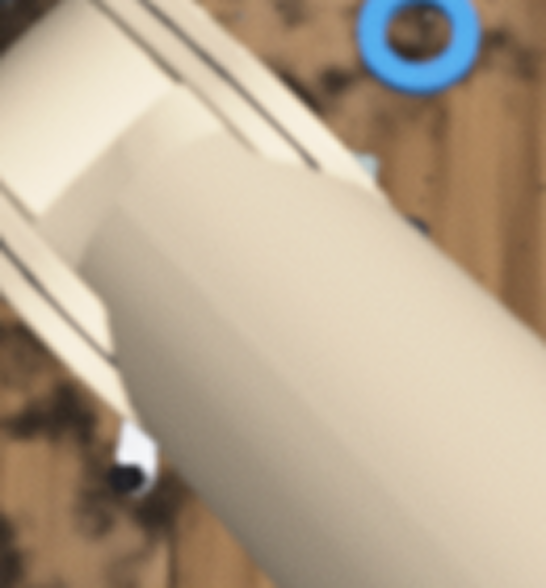

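View pics/side3.png

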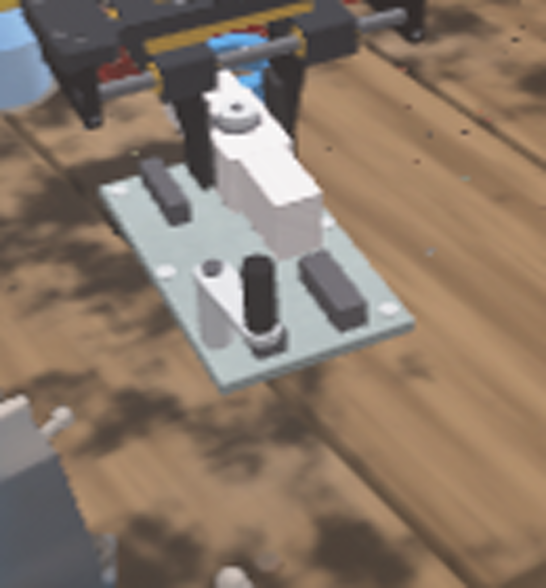

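Top view is blocked by the arm; the side view shows the slim tongue's end at about (300,220), above the throat between the cheek at (335,290) and the one hidden behind the knob. I check the side camera's alignment by projecting expected corners.

```bash
python3 - <<'E'
from h import *
a=np.load('pics/side3.npy')
S=5
im=cv2.resize(a[170:290,180:300,::-1],None,fx=S,fy=S,interpolation=cv2.INTER_CUBIC)
def draw(P,col):
    for q in proj('side',P):
        c=((q-[180,170]+.5)*S).astype(int); cv2.circle(im,tuple(map(int,c)),2,col,-1)
t=np.radians(170.2);o=np.array([.5015,.224,0]);ex=np.array([np.cos(t),np.sin(t),0]);ey=np.array([-np.sin(t),np.cos(t),0])
B=lambda x,y,z:o+ex*x/1e3+ey*y/1e3+[0,0,z/1e3]
draw([B(x,y,22) for x in(36,84,-36,-84) for y in (-30,-13.8 if x>0 else -17.5,13.8 if x>0 else 17.5,30)],(0,0,255))
draw([B(x,y,8) for x in(-92,92) for y in(-53,53)],(0,255,255))
draw([B(60,-41,51)],(255,0,255))
p,y,M=tool();t=np.radians(y);fx=np.array([np.cos(t),np.sin(t),0]);fy=np.array([-np.sin(t),np.cos(t),0])
m=p-[0,0,.0066]
draw([m+fx*.075+fy*s*.0125+[0,0,z] for s in(-1,1) for z in (0,.034)]+[m+fx*.03+fy*s*.0175+[0,0,.034] for s in(-1,1)],(0,255,0))
cv2.imwrite('pics/ov3.png',im)
E
```

```text
(no output)
```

View pics/ov3.png

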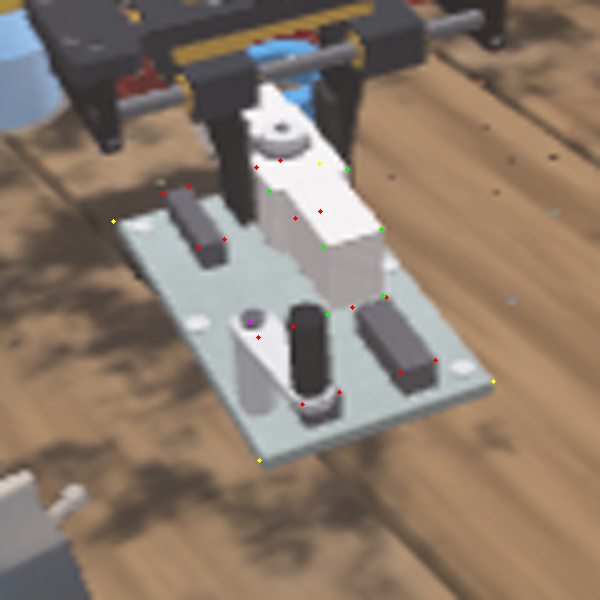

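Both bed and bar points sit about the same few pixels off, so their relative alignment holds to around 1 mm. Descend to just over the cheeks, then slowly.

>>> arm_command(
  increments=[
    {"gripper": 25,"dx": 0,"dy": 0,"dz": 0.01,"spin": 0},
    {"gripper": 25,"dx": 0,"dy": 0,"dz": 0.01,"spin": 0},
    {"gripper": 25,"dx": 0,"dy": 0,"dz": 0.008,"spin": 0},
    {"gripper": 25,"dx": 0,"dy": 0,"dz": 0.004,"spin": 0},
    {"gripper": 25,"dx": 0,"dy": 0,"dz": 0.002,"spin": 0},
    {"gripper": 25,"dx": 0,"dy": 0,"dz": 0.001,"spin": 0},
    {"gripper": 25,"dx": 0,"dy": 0,"dz": 0.001,"spin": 0},
    {"gripper": 25,"dx": 0,"dy": 0,"dz": 0,"spin": 0},
  ],
)

```text
time: 12.4
ee_pos: [0.5024, 0.2242, 0.0256]
eef_rot: [0.087, 0.996, -0.0, 0.0]
ft_force: [-0.1, -0.3, -6.0]
width: 0.0346
```

```bash
python3 -c "
from h import *
st()
"
```

```text
t 12.40 pos [0.5024 0.2242 0.0256] yaw 170.04 z [ 3.e-04 -0.e+00 -1.e+00] w 0.0346 F [-0.06 -0.34 -5.98] T [ 0.12 -0.1   0.02]
```

>>> arm_command(
  increments=[
    {"gripper": 25,"dx": 0,"dy": 0,"dz": 0.0015,"spin": 0},
    {"gripper": 25,"dx": 0,"dy": 0,"dz": 0.0015,"spin": 0},
    {"gripper": 25,"dx": 0,"dy": 0,"dz": 0.0015,"spin": 0},
    {"gripper": 25,"dx": 0,"dy": 0,"dz": 0.0015,"spin": 0},
    {"gripper": 25,"dx": 0,"dy": 0,"dz": 0.0015,"spin": 0},
    {"gripper": 25,"dx": 0,"dy": 0,"dz": 0.0015,"spin": 0},
    {"gripper": 25,"dx": 0,"dy": 0,"dz": 0,"spin": 0},
    {"gripper": 25,"dx": 0,"dy": 0,"dz": 0,"spin": 0},
  ],
)

```text
time: 13.4
ee_pos: [0.5023, 0.2242, 0.0166]
eef_rot: [0.087, 0.996, -0.0, 0.0]
ft_force: [0.7, -0.0, -4.9]
width: 0.0345
```

```bash
python3 -c "
from h import *
st()
"
```

```text
t 13.40 pos [0.5023 0.2242 0.0166] yaw 170.04 z [ 1.e-04 -0.e+00 -1.e+00] w 0.0345 F [ 0.72 -0.01 -4.93] T [ 0.08 -0.1  -0.01]
```

Bar bottom is about 10 mm up, still hanging free. I go down the last 2 mm to contact.

>>> arm_command(
  increments=[
    {"gripper": 25,"dx": 0,"dy": 0,"dz": 0.001,"spin": 0},
    {"gripper": 25,"dx": 0,"dy": 0,"dz": 0.0005,"spin": 0},
    {"gripper": 25,"dx": 0,"dy": 0,"dz": 0.0005,"spin": 0},
    {"gripper": 25,"dx": 0,"dy": 0,"dz": 0.0003,"spin": 0},
    {"gripper": 25,"dx": 0,"dy": 0,"dz": 0,"spin": 0},
    {"gripper": 25,"dx": 0,"dy": 0,"dz": 0,"spin": 0},
    {"gripper": 25,"dx": 0,"dy": 0,"dz": 0,"spin": 0},
    {"gripper": 25,"dx": 0,"dy": 0,"dz": 0,"spin": 0},
  ],
)

```text
time: 14.4
ee_pos: [0.5023, 0.2241, 0.0146]
eef_rot: [0.087, 0.996, -0.0, 0.0]
ft_force: [-3.5, -1.7, 6.2]
width: 0.0349
```

```bash
python3 -c "
from h import *
st()
"
```

```text
t 14.40 pos [0.5023 0.2241 0.0146] yaw 170.05 z [ 2.e-04 -5.e-04 -1.e+00] w 0.0349 F [-3.54 -1.73  6.21] T [-0.56  0.69  0.04]
```

Contact is at the expected floor height. Release and rise.

>>> arm_command(
  increments=[
    {"gripper": 60,"dx": 0,"dy": 0,"dz": 0,"spin": 0},
    {"gripper": 60,"dx": 0,"dy": 0,"dz": 0,"spin": 0},
    {"gripper": 60,"dx": 0,"dy": 0,"dz": 0,"spin": 0},
    {"gripper": 60,"dx": 0,"dy": 0,"dz": 0,"spin": 0},
    {"gripper": 60,"dx": 0,"dy": 0,"dz": -0.01,"spin": 0},
    {"gripper": 60,"dx": 0,"dy": 0,"dz": -0.03,"spin": 0},
    {"gripper": 60,"dx": 0,"dy": 0,"dz": -0.04,"spin": 0},
    {"gripper": 60,"dx": 0,"dy": 0,"dz": -0.04,"spin": 0},
  ],
)

```text
time: 15.4
ee_pos: [0.5022, 0.2244, 0.1361]
eef_rot: [0.087, 0.996, 0.0, 0.0]
ft_force: [0.3, 0.5, 1.1]
width: 0.0522
```

```bash
python3 - <<'E'
from h import *
st()
a=cams.camera('side');np.save('pics/side4.npy',a);S=5
im=cv2.resize(a[170:290,180:300,::-1],None,fx=S,fy=S,interpolation=cv2.INTER_CUBIC);cv2.imwrite('pics/side4.png',im)
E
```

```text
t 15.40 pos [0.5022 0.2244 0.1361] yaw 170.07 z [ 4.e-04  1.e-04 -1.e+00] w 0.0522 F [0.3  0.53 1.15] T [ 0.11 -0.21  0.02]
```

View pics/side4.png

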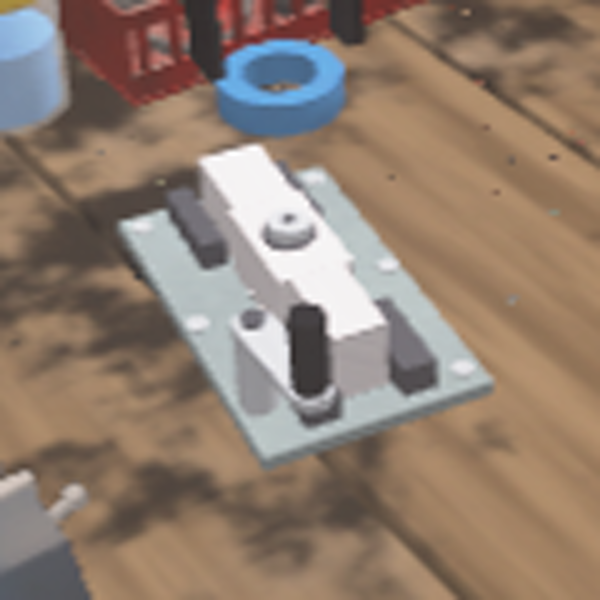

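The bar is down between the cheeks, tongue in the throat, button level at (288,230). I check the vise clearance and the knob from two views.

```bash
python3 - <<'E'
from h import *
for z in (0,.05,.1,.15): print(z,onz("top",[[153,228],[130,205],[143,235]],z)[:,:2].round(3).tolist())
# knob: top centre in top0 ; side knob top centre at crop (306,312)/5+(180,170)
s=[180+306/5-.5,170+311/5-.5]
def tri(u,v):
    c1,d1=ray("top",u);c2,d2=ray("side",v);d1=d1[0];d2=d2[0]
    k=np.linalg.lstsq(np.c_[d1,-d2],c2-c1,rcond=None)[0];return c1+k[0]*d1,c2+k[1]*d2
print("knob",tri([190.3,231.5],s)); print("side@z",onz("side",s,.087))
print("hinge side",onz("side",[180+252/5-.5,170+320/5-.5],.051))
a=np.load("pics/top0.npy");g=a.max(2)[222:242,180:202];ys,xs=np.where(g<70);print("dark",xs.min()+180,xs.max()+180,ys.min()+222,ys.max()+222,xs.mean()+180,ys.mean()+222)
print(onz("top",[xs.mean()+180,ys.mean()+222],.08))
E
```

```text
0 [[0.411, 0.378], [0.463, 0.437], [0.393, 0.401]]
0.05 [[0.41, 0.364], [0.46, 0.42], [0.394, 0.386]]
0.1 [[0.41, 0.35], [0.457, 0.403], [0.395, 0.371]]
0.15 [[0.41, 0.337], [0.453, 0.386], [0.395, 0.356]]
knob (array([0.40521901, 0.27396966, 0.08468305]), array([0.40558165, 0.27444554, 0.08476983]))
side@z [[0.40315196 0.27589036 0.087     ]]
hinge side [[0.45066755 0.27321556 0.051     ]]
dark 185 199 231 241 190.63636363636363 235.4
[[0.39698794 0.27375114 0.08      ]]
```

```bash
python3 - <<'E'
from h import *
plan([0.402,0.274,0.136],90,16)
E
```

```text
0 dx 0.0068 dy 0.0019 dz 0.0003 spin 5.01
1 dx 0.0069 dy 0.0013 dz 0.0003 spin 5.01
2 dx 0.0070 dy 0.0006 dz 0.0003 spin 5.01
3 dx 0.0071 dy 0.0000 dz 0.0003 spin 5.01
4 dx 0.0070 dy -0.0006 dz 0.0003 spin 5.01
5 dx 0.0070 dy -0.0012 dz 0.0003 spin 5.01
6 dx 0.0068 dy -0.0018 dz 0.0003 spin 5.01
7 dx 0.0066 dy -0.0024 dz 0.0003 spin 5.01
8 dx 0.0064 dy -0.0030 dz 0.0003 spin 5.01
9 dx 0.0061 dy -0.0035 dz 0.0003 spin 5.01
10 dx 0.0058 dy -0.0040 dz 0.0003 spin 5.01
11 dx 0.0054 dy -0.0045 dz 0.0003 spin 5.01
12 dx 0.0050 dy -0.0050 dz 0.0003 spin 5.01
13 dx 0.0046 dy -0.0054 dz 0.0003 spin 5.01
14 dx 0.0041 dy -0.0058 dz 0.0003 spin 5.01
15 dx 0.0036 dy -0.0061 dz 0.0003 spin 5.01
```

>>> arm_command(
  increments=[
    {"gripper": 46,"dx": 0.0068,"dy": 0.0019,"dz": 0,"spin": 5},
    {"gripper": 46,"dx": 0.0069,"dy": 0.0013,"dz": 0,"spin": 5},
    {"gripper": 46,"dx": 0.007,"dy": 0.0006,"dz": 0,"spin": 5},
    {"gripper": 46,"dx": 0.0071,"dy": 0,"dz": 0,"spin": 5},
    {"gripper": 46,"dx": 0.007,"dy": -0.0006,"dz": 0,"spin": 5},
    {"gripper": 46,"dx": 0.007,"dy": -0.0012,"dz": 0,"spin": 5},
    {"gripper": 46,"dx": 0.0068,"dy": -0.0018,"dz": 0,"spin": 5},
    {"gripper": 46,"dx": 0.0066,"dy": -0.0024,"dz": 0,"spin": 5},
  ],
)

```text
time: 16.45
ee_pos: [0.451, 0.2485, 0.1347]
eef_rot: [0.423, 0.906, 0.0, 0.0]
ft_force: [0.6, 0.0, 0.5]
width: 0.04
```

>>> arm_command(
  increments=[
    {"gripper": 46,"dx": 0.0064,"dy": -0.003,"dz": 0,"spin": 5},
    {"gripper": 46,"dx": 0.0061,"dy": -0.0035,"dz": 0,"spin": 5},
    {"gripper": 46,"dx": 0.0058,"dy": -0.004,"dz": 0,"spin": 5},
    {"gripper": 46,"dx": 0.0054,"dy": -0.0045,"dz": 0,"spin": 5},
    {"gripper": 46,"dx": 0.005,"dy": -0.005,"dz": 0,"spin": 5},
    {"gripper": 46,"dx": 0.0046,"dy": -0.0054,"dz": 0,"spin": 5},
    {"gripper": 46,"dx": 0.0041,"dy": -0.0058,"dz": 0,"spin": 5},
    {"gripper": 46,"dx": 0.0036,"dy": -0.0061,"dz": 0,"spin": 5},
  ],
)

```text
time: 17.45
ee_pos: [0.3999, 0.2726, 0.1347]
eef_rot: [0.708, 0.707, 0.0, 0.0]
ft_force: [0.3, 0.5, 0.1]
width: 0.0404
```

```bash
python3 - <<'E'
from h import *
st();plan([0.402,0.274,0.056],90,1)
a=cams.camera('side');S=5
im=cv2.resize(a[130:280,180:300,::-1],None,fx=4,fy=4,interpolation=cv2.INTER_CUBIC);cv2.imwrite('pics/side5.png',im)
a=cams.camera('top');cv2.imwrite('pics/top5.png',cv2.resize(a[100:280,120:320,::-1],None,fx=3,fy=3,interpolation=cv2.INTER_CUBIC))
E
```

```text
t 17.45 pos [0.3999 0.2726 0.1347] yaw 89.90 z [ 7.e-04  2.e-04 -1.e+00] w 0.0404 F [0.33 0.49 0.12] T [-0.01 -0.07  0.02]
0 dx 0.0014 dy 0.0021 dz 0.0787 spin -0.10
```

View pics/side5.png

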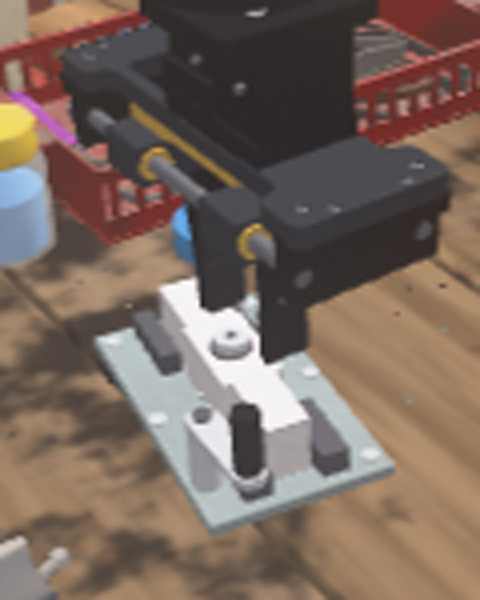

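View pics/top5.png

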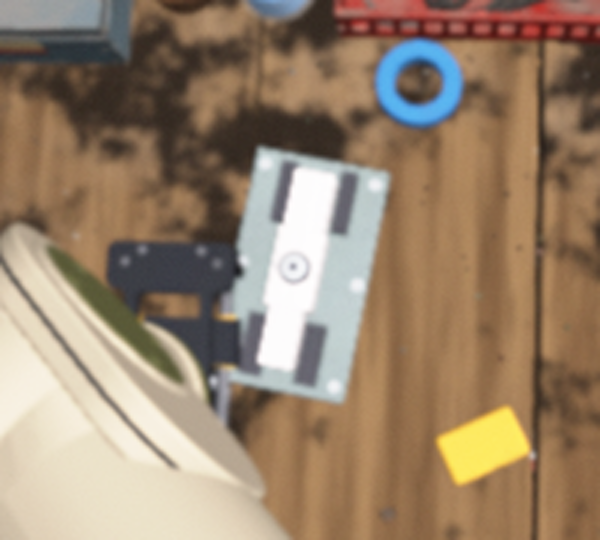

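The top view shows the bar straight in the bed (button at (294,267)). In the side view the fingers hang over the knob at (245,440). I centre, descend around the knob, and grip it lightly.

>>> arm_command(
  increments=[
    {"gripper": 46,"dx": 0.0014,"dy": 0.0021,"dz": 0.01,"spin": 0},
    {"gripper": 46,"dx": 0,"dy": 0,"dz": 0.02,"spin": 0},
    {"gripper": 46,"dx": 0,"dy": 0,"dz": 0.015,"spin": 0},
    {"gripper": 46,"dx": 0,"dy": 0,"dz": 0.013,"spin": 0},
    {"gripper": 46,"dx": 0,"dy": 0,"dz": 0.01,"spin": 0},
    {"gripper": 46,"dx": 0,"dy": 0,"dz": 0.008,"spin": 0},
    {"gripper": 46,"dx": 0,"dy": 0,"dz": 0,"spin": 0},
    {"gripper": 46,"dx": 0,"dy": 0,"dz": 0,"spin": 0},
  ],
  grip_force=6,
)

```text
time: 18.55
ee_pos: [0.4024, 0.2738, 0.0586]
eef_rot: [0.707, 0.707, 0.0, 0.0]
ft_force: [-0.5, -0.2, -0.3]
width: 0.04
```

>>> arm_command(
  increments=[
    {"gripper": 10,"dx": 0,"dy": 0,"dz": 0,"spin": 0},
    {"gripper": 10,"dx": 0,"dy": 0,"dz": 0,"spin": 0},
    {"gripper": 10,"dx": 0,"dy": 0,"dz": 0,"spin": 0},
    {"gripper": 10,"dx": 0,"dy": 0,"dz": 0,"spin": 0},
    {"gripper": 10,"dx": 0,"dy": 0,"dz": 0,"spin": 0},
    {"gripper": 10,"dx": 0,"dy": 0,"dz": 0,"spin": 0},
    {"gripper": 10,"dx": 0,"dy": 0,"dz": 0,"spin": 0},
    {"gripper": 10,"dx": 0,"dy": 0,"dz": 0,"spin": 0},
  ],
)

```text
time: 19.55
ee_pos: [0.4026, 0.2737, 0.0584]
eef_rot: [0.707, 0.707, 0.0, 0.0]
ft_force: [4.1, 0.2, -1.0]
width: 0.0156
```

```bash
python3 - <<'E'
from h import *
st()
a=cams.camera('side')
im=cv2.resize(a[130:280,180:300,::-1],None,fx=4,fy=4,interpolation=cv2.INTER_CUBIC);cv2.imwrite('pics/side6.png',im)
p,y,_=tool()
H=np.array([.449,.2743]);k0=p[:2]
r0=np.linalg.norm(k0-H);a0=np.degrees(np.arctan2(*(k0-H)[::-1]))%360;print(r0,a0)
prev=k0
N=16
for i in range(1,N+1):
    f=i/N; an=np.radians(a0+(260.5-a0)*f); R=r0+(0.048-r0)*f
    q=H+R*np.array([np.cos(an),np.sin(an)]); d=q-prev; prev=q
    t=np.radians(y);print(i,"dx %.4f dy %.4f"%(d@[np.cos(t),np.sin(t)],d@[np.sin(t),-np.cos(t)]))
E
```

```text
t 19.55 pos [0.4026 0.2737 0.0584] yaw 90.03 z [ 7.e-04  1.e-04 -1.e+00] w 0.0156 F [ 4.15  0.2  -1.04] T [-0.   -0.98 -0.01]
0.046414871951463536 180.85644246367343
1 dx -0.0040 dy 0.0001
2 dx -0.0040 dy 0.0005
3 dx -0.0040 dy 0.0008
4 dx -0.0039 dy 0.0012
5 dx -0.0038 dy 0.0015
6 dx -0.0036 dy 0.0018
7 dx -0.0035 dy 0.0022
8 dx -0.0033 dy 0.0025
9 dx -0.0031 dy 0.0027
10 dx -0.0028 dy 0.0030
11 dx -0.0026 dy 0.0032
12 dx -0.0023 dy 0.0035
13 dx -0.0020 dy 0.0036
14 dx -0.0016 dy 0.0038
15 dx -0.0013 dy 0.0039
16 dx -0.0010 dy 0.0041
```

View pics/side6.png

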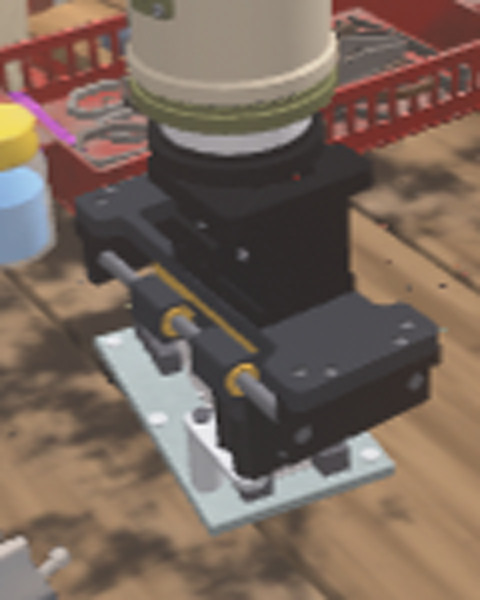

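The knob is gripped (15.6 mm across, fingers at (240,460)). Next I swing along the arc.

>>> arm_command(
  increments=[
    {"gripper": 10,"dx": -0.004,"dy": 0.0001,"dz": 0,"spin": 0},
    {"gripper": 10,"dx": -0.004,"dy": 0.0005,"dz": 0,"spin": 0},
    {"gripper": 10,"dx": -0.004,"dy": 0.0008,"dz": 0,"spin": 0},
    {"gripper": 10,"dx": -0.0039,"dy": 0.0012,"dz": 0,"spin": 0},
    {"gripper": 10,"dx": -0.0038,"dy": 0.0015,"dz": 0,"spin": 0},
    {"gripper": 10,"dx": -0.0036,"dy": 0.0018,"dz": 0,"spin": 0},
    {"gripper": 10,"dx": -0.0035,"dy": 0.0022,"dz": 0,"spin": 0},
    {"gripper": 10,"dx": -0.0033,"dy": 0.0025,"dz": 0,"spin": 0},
  ],
)

```text
time: 20.6
ee_pos: [0.4114, 0.2425, 0.0578]
eef_rot: [0.707, 0.707, -0.002, -0.0]
ft_force: [-5.7, -2.0, 6.8]
width: 0.0157
```

```bash
python3 -c "
from h import *
st()"
```

```text
t 20.60 pos [0.4114 0.2425 0.0578] yaw 90.05 z [-0.0031 -0.0023 -1.    ] w 0.0157 F [-5.7  -2.03  6.84] T [-0.37  1.23  0.08]
```

>>> arm_command(
  increments=[
    {"gripper": 10,"dx": -0.0031,"dy": 0.0027,"dz": 0,"spin": 0},
    {"gripper": 10,"dx": -0.0028,"dy": 0.003,"dz": 0,"spin": 0},
    {"gripper": 10,"dx": -0.0026,"dy": 0.0032,"dz": 0,"spin": 0},
    {"gripper": 10,"dx": -0.0023,"dy": 0.0035,"dz": 0,"spin": 0},
    {"gripper": 10,"dx": -0.002,"dy": 0.0036,"dz": 0,"spin": 0},
    {"gripper": 10,"dx": -0.0016,"dy": 0.0038,"dz": 0,"spin": 0},
    {"gripper": 10,"dx": -0.0013,"dy": 0.0039,"dz": 0,"spin": 0},
    {"gripper": 10,"dx": -0.001,"dy": 0.0041,"dz": 0,"spin": 0},
  ],
)

```text
time: 21.6
ee_pos: [0.4391, 0.2248, 0.0571]
eef_rot: [0.707, 0.707, -0.003, -0.0]
ft_force: [-3.7, -4.0, -1.0]
width: 0.0157
```

```bash
python3 - <<'E'
from h import *
st()
p,_,_=tool();v=p[:2]-[.449,.2743];print(np.linalg.norm(v),np.degrees(np.arctan2(v[1],v[0]))%360-170.2)
a=cams.camera('side')
cv2.imwrite('pics/side7.png',cv2.resize(a[130:280,180:300,::-1],None,fx=4,fy=4,interpolation=cv2.INTER_CUBIC))
a=cams.camera('top');cv2.imwrite('pics/top7.png',cv2.resize(a[100:280,120:320,::-1],None,fx=3,fy=3,interpolation=cv2.INTER_CUBIC))
E
```

```text
t 21.60 pos [0.4391 0.2248 0.0571] yaw 90.02 z [-0.0039 -0.0034 -1.    ] w 0.0157 F [-3.66 -4.04 -1.01] T [-0.69  0.62  0.11]
0.0504708191199675 88.50242274523674
```

View pics/side7.png

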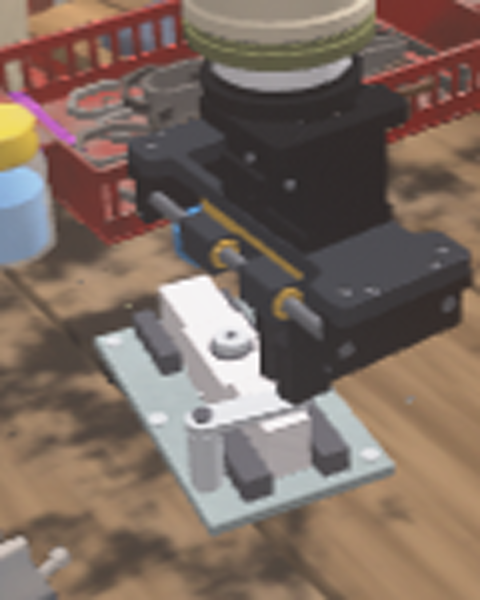

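View pics/top7.png

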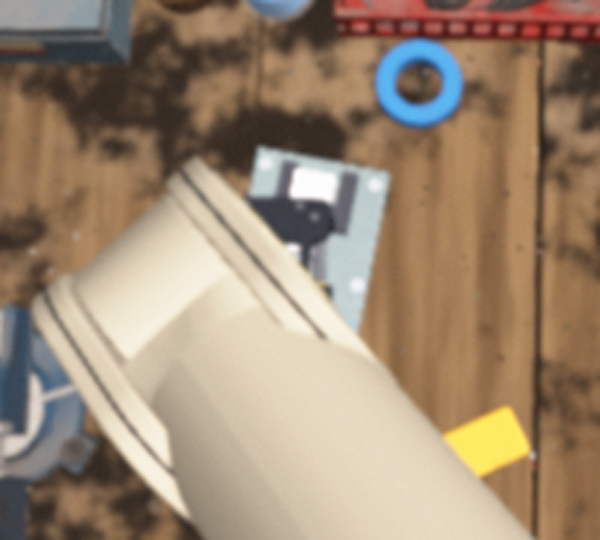

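The side view shows the arm across the bar from the hinge (203,415) to the knob under the fingers (~(295,390)), at about 88°. Release and rise.

>>> arm_command(
  increments=[
    {"gripper": 46,"dx": 0,"dy": 0,"dz": 0,"spin": 0},
    {"gripper": 46,"dx": 0,"dy": 0,"dz": 0,"spin": 0},
    {"gripper": 46,"dx": 0,"dy": 0,"dz": 0,"spin": 0},
    {"gripper": 46,"dx": 0,"dy": 0,"dz": 0,"spin": 0},
    {"gripper": 46,"dx": 0,"dy": 0,"dz": -0.01,"spin": 0},
    {"gripper": 46,"dx": 0,"dy": 0,"dz": -0.03,"spin": 0},
    {"gripper": 46,"dx": 0,"dy": 0,"dz": -0.04,"spin": 0},
    {"gripper": 46,"dx": 0,"dy": 0,"dz": -0.04,"spin": 0},
  ],
)

```text
time: 22.7
ee_pos: [0.4405, 0.227, 0.1802]
eef_rot: [0.707, 0.708, 0.0, 0.0]
ft_force: [0.8, 0.5, 0.1]
width: 0.0401
```

>>> arm_command(
  increments=[
    {"gripper": 46,"dx": -0.03,"dy": 0,"dz": -0.02,"spin": 0},
    {"gripper": 46,"dx": -0.04,"dy": 0,"dz": -0.02,"spin": 0},
    {"gripper": 46,"dx": -0.04,"dy": 0,"dz": -0.01,"spin": 0},
    {"gripper": 46,"dx": -0.04,"dy": 0,"dz": 0,"spin": 0},
    {"gripper": 46,"dx": -0.04,"dy": 0,"dz": 0,"spin": 0},
    {"gripper": 46,"dx": -0.04,"dy": 0,"dz": 0,"spin": 0},
    {"gripper": 46,"dx": -0.03,"dy": 0,"dz": 0,"spin": 0},
    {"gripper": 46,"dx": 0,"dy": 0,"dz": 0,"spin": 0},
  ],
)

```text
time: 23.7
ee_pos: [0.4407, -0.0351, 0.2288]
eef_rot: [0.708, 0.706, 0.0, 0.0]
ft_force: [0.0, 0.8, 0.0]
width: 0.0404
```

```bash
python3 - <<'E'
from h import *
st()
a=cams.camera('side')
cv2.imwrite('pics/side8.png',cv2.resize(a[160:280,180:300,::-1],None,fx=5,fy=5,interpolation=cv2.INTER_CUBIC))
a=cams.camera('top');np.save('pics/top8.npy',a);cv2.imwrite('pics/top8.png',cv2.resize(a[120:260,160:320,::-1],None,fx=4,fy=4,interpolation=cv2.INTER_CUBIC))
E
```

```text
t 23.70 pos [ 0.4407 -0.0351  0.2288] yaw 89.84 z [ 7.e-04 -3.e-04 -1.e+00] w 0.0404 F [0.01 0.75 0.05] T [ 0.03 -0.08  0.01]
```

View pics/side8.png

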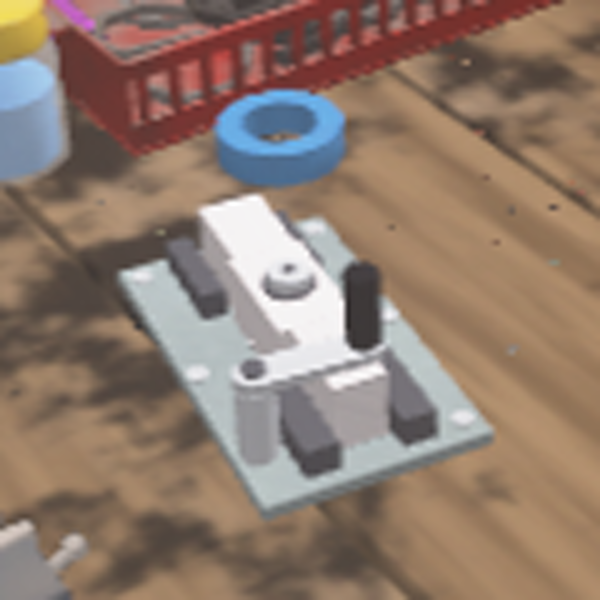

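View pics/top8.png

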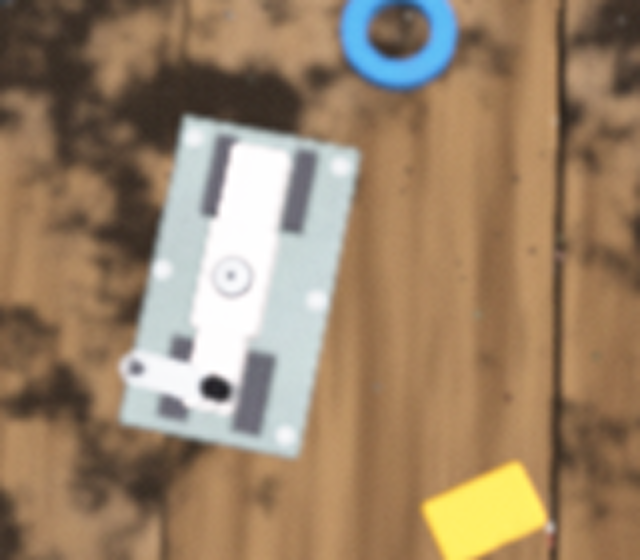

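The top view shows the keeper across the throat end, hinge at (136,369), knob at (215,387), button at (231,277). Now the numbers.

```bash
python3 - <<'E'
from h import *
f=lambda u,v:[160+u/4-.4,120+v/4-.4]
h=onz("top",f(136,369),.051)[0];k=onz("top",f(218,384),.087)[0];k2=onz("top",f(215,387),.075)[0];b=onz("top",f(231.5,276.5),.050)[0]
for q in(k,k2):
    v=q-h;print(q,np.linalg.norm(v[:2]),np.radians(np.degrees(np.arctan2(v[1],v[0]))%360-170.2))
t=np.radians(170.2);d=(b-[.5015,.224,.05]);print("button bed xy",d[:2]@[np.cos(t),np.sin(t)],d[:2]@[-np.sin(t),np.cos(t)])
a=np.load("pics/top8.npy");a0=np.load("pics/top0.npy")
for nm,lo,hi in (("wax",(22,120,120),(34,255,255)),("tape",(100,150,100),(112,255,255)),("brush",(55,60,40),(85,255,200))):
    for im in(a0,a):
        m=cv2.inRange(cv2.cvtColor(im,cv2.COLOR_RGB2HSV),lo,hi);m[:100]=0;m[:,:240]=0;m[:,365:]=0;ys,xs=np.where(m);print(nm,len(xs),xs.mean().round(1),ys.mean().round(1))
E
```

```text
[0.44021951 0.22433943 0.087     ] 0.05095729816723948 1.573817330178507
[0.43908897 0.22735918 0.075     ] 0.048196356008592775 1.5402065021251188
button bed xy -0.00018667148183135098 0.0003240520152640966
wax 461 280.6 248.0
wax 456 280.7 248.0
tape 320 258.7 127.7
tape 351 259.0 127.9
brush 215 340.8 255.8
brush 107 337.7 249.9
```

```bash
python3 -c "
from h import *
job.close_job()"
```

```text
the job is handed in; nothing more can be done
```

The bar is in the bed with its slim end in the throat, the keeper is across it, and the job is handed in at about 24 s. No verdict is reported on hand-in.

**What I did:** I pinched the +y end of the bar and read 25.2 mm, so that was the slim end. I then gripped the middle (35.0 mm) and turned the bar about 84° so the slim end faced the throat. I lowered it until it touched down at the expected floor height. With the gripper on the knob, I swung the keeper round, let go, and moved the arm clear.

**Last checks:**
- **Bar:** the camera puts its middle within 0.5 mm of the bed's origin. I did not measure its tilt; it looks flat in both views.
- **Keeper:** it measures about 1.54 to 1.57 rad, against the 1.40 needed.
- **Wax and tape:** unmoved, to within half a pixel.
- **Brush:** the arm half hid it in the last picture (107 of 215 pixels visible), so I could not check it fully. The gripper did not touch it.
- **Forces:** contact forces stayed around 10 N or less, and the arm touched nothing at the end.

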